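# Clip the storage dish shut

## Task

Two of the four clips on the storage dish's lid are still up: with the fingertips, fold each one down over the rim and push its lower edge in until it clicks under the lip, so that all four clips are locked and stay down by themselves. Only press: leave the dish standing where it is on the worktop, neither lifted nor shoved away, and do not disturb the things around it.

Things in the scene. Friction and masses are not known exactly. Their poses are not given: they have to be found in the camera images.
- dish: clip-lock storage dish, full, 1.7 to 2.3 kg, on a grippy rubber foot (slides at 12 to 25 N of level push): white stoneware, 150 (x) x 200 (y) mm over the rim, 99 mm tall with its grey plastic lid, any yaw. Origin: centre of its underside, z up. A grey clip is hinged at the lid's edge in the middle of each side. Below the rim the body is set back 13 to 25 mm.
- clip_a (a joint): clip on the dish's -x long side. 0 = hanging straight down, clicked under the rim's lip; grows as it swings outward and up: 1.57 level, about 2 standing up and leaning outward. Starts 1.65 to 2.35. Its springy fold (0.02 N m) swings it back up past 1 if let go unlocked. Pushed in at the free edge it meets the lip near 0.45, snaps through at 0.3 to 0.2 with about 5 N, then stays below 0.06
- clip_a_hinge (a point): middle of clip_a's hinge line, on the dish's -x long side, 92 mm above the worktop; the line runs level along that side, and outward is away from the dish's centre
- clip_a_tip (a point): middle of clip_a's free edge (a 4.4 mm round finger bead), 27 mm from the hinge line; moves with the clip. The clip's plate is 100 mm wide along the hinge, 3 mm thick, 29 mm long; a ridge on its inner face, about 15 mm from the hinge, is what goes under the lip
- clip_b (a joint): clip on the dish's +y short side. 0 = hanging straight down, clicked under the rim's lip; grows as it swings outward and up: 1.57 level, about 2 standing up and leaning outward. Starts 1.65 to 2.35. Its springy fold (0.02 N m) swings it back up past 1 if let go unlocked. Pushed in at the free edge it meets the lip near 0.45, snaps through at 0.3 to 0.2 with about 5 N, then stays below 0.06
- clip_b_hinge (a point): middle of clip_b's hinge line, on the dish's +y short side, 92 mm above the worktop; the line runs level along that side, and outward is away from the dish's centre
- clip_b_tip (a point): middle of clip_b's free edge (a 4.4 mm round finger bead), 27 mm from the hinge line; moves with the clip. The clip's plate is 72 mm wide along the hinge, 3 mm thick, 29 mm long; a ridge on its inner face, about 15 mm from the hinge, is what goes under the lip
- clip_c (a joint): clip on the dish's +x long side, built like the others; starts at 0, clicked shut, and is to stay so
- clip_d (a joint): clip on the dish's -y short side, built like the others; starts at 0, clicked shut, and is to stay so
- garlic_1: garlic bulb, 60 mm, loose, close beside a shut long side of the dish (dish +x side). Origin: its underside
- lemon_2: lemon, 76 x 56 x 55 mm, loose, close beside the shut short side of the dish (dish -y side). Origin: its underside
- lemon_1: lemon, 78 x 55 x 56 mm, loose, to the right in front. Origin: its underside
- ramekin: small bowl, 95 mm across, 45 mm tall, loose, to the right. Origin: centre of its underside
- kitchen_timer: wind-up timer, 63 mm across and tall, loose, to the left. Origin: centre of its underside

How it is judged (in metres and radians):
At the end, for the whole second after the job is handed in: All four clips are within 0.12 rad of straight down, so held under the lip with nothing touching them; the dish stands at rest, upright and within 50 mm of where it was; the garlic, the lemons, the small bowl and the timer are within 30 mm of where they were (value of joint each of clip_a, clip_b, clip_c, clip_d below 0.12 rad and linear speed of dish below 0.01 m/s and distance of dish from where it was at the start of the episode below 0.05 m and angle between dish's own z axis and vertical below 0.05 rad and distance of each of garlic_1, lemon_2, lemon_1, ramekin, kitchen_timer from where it was at the start of the episode below 0.03 m).
It fails at once if the dish is lifted or tipped (height (world z) of dish above 0.012 m or angle between dish's own z axis and vertical above 0.15 rad).
It fails at once if the dish is shoved more than 50 mm (distance of dish from where it was at the start of the episode above 0.05 m).
It fails at once if one of the things round the dish is moved more than 30 mm (distance of any of garlic_1, lemon_2, lemon_1, ramekin, kitchen_timer from where it was at the start of the episode above 0.03 m).
It fails at once if a clip that was shut is opened (value of joint any of clip_c, clip_d above 0.4 rad).
It also fails if it takes over 45 s, if anything falls off the work surface, if the arm or the gripper's body presses on something with over 40 N, if the wrist force passes 120 N, or if a joint passes its speed limit or range.

## Robot

A 6-joint arm with a two-finger parallel gripper is mounted at the origin on a cart in front of the work surface, level with it; the furniture and walls round the work are solid. World frame = base frame: x ahead of the robot, y to its left, z up, the work surface at z = 0. Lengths are in mm, angles in rad, forces in N, time in s.
With the tool pointing down it reaches from about 300 to 850 mm from the base axis. Payload 4.2 kg.
Tool frame: the origin (TCP) lies midway between the tips of the shut fingers; the grasp point (between the pads) lies 19 mm behind it; z points along the fingers, y is the line along which they close (so a half turn about z gives the same grasp; the last joint's range is limited). The gripper opens to 91 mm and grips with 3 to 60 N. Pads are 32 mm wide; open, the fingers measure 118 mm over their backs; the gripper's body (76 mm by 178 mm) begins 60 mm behind the grasp point.
Start: joints at [1.257, 0.32, 1.565, -0, 1.257, -0.02], TCP at [166.517, 550.377, 213.976] pointing down, gripper open.
Joint ranges: [-3.11, 3.11], [-0.84, 2.01], [0.21, 2.61], [-1.34, 4.49], [0.05, 2.63], [-2.56, 2.56]. Speed limits (rad/s): [2.57, 2.57, 3.14, 3.14, 3.14, 3.14].

## Interface

Orientations are given as a rotation vector (axis times angle).
In Python, from station import manip gives the robot as it stands. The module is installed in compiled form; this text tells all that it offers.
- The arm moves only by the tool step_arm, never from a script. Its argument "deltas" is a list that holds one entry, the list of rows, each a list of 7 numbers: the shift along the world's x, y, z in cm, then the turn, a rotation vector about the world's x, y, z in rad, then the closure, from 0 (fully open) to 1 (shut). A call has 1 to 5 rows; each row shifts and turns the commanded pose from where the row before left it; what a row does not reach is not made up. A row lasts 1/12 s, in which the tool goes at most 41.7 mm and 7.16 degrees, less where a joint would pass 70% of its speed; a pose out of reach is approached as far as the arm can. A call with a gripper value outside its range is refused whole. The fingers move at their own pace and stop on an object; the grip force is fixed at half the most. Time passes only in rows, so rows that do not move let the fingers close. It gives the time, the measured TCP pose, the force, the opening and the grip force at its end, in the units of the state.
- manip.get_obs(): the state, without advancing time (a new reading comes with each control period).
- manip.get_image(name): name is "side" or "top" or "wrist"; returns a dict with "frame" (420x560x3 uint8, red, green, blue), "z_map" (420x560 float32, mm along the optical axis (not along the pixel's ray), 0 where there is no reading), "intrinsics" (3x3 intrinsics, pixels), "T" (4x4, takes a point from camera to world coordinates). Camera axes: x right, y down, z forward; pixel columns grow to the right and rows downward; lengths in mm; the calibration is good to about 2 mm. A picture is of the moment at which its call begins.
- manip.finish_job(): hands the job in; it is judged then, once.
The state is a dict: "clock": time; "q": joint angles; "joint_vel": joint speeds; "joint_efforts": joint torques, N m; "eef_pos": TCP position; "eef_rot": TCP orientation; "contact_force": force on the tool from outside, world axes, zero at the start; "torque": the same for the moment, N m; "gripper_width": opening from 0.0 (shut) to 1.0 (fully open); "gripper_force": force on a finger pad.
Only numpy, scipy, OpenCV 4.12 (cv2) and the standard library are available. Lean on these libraries where they do the work, as an engineer would, in place of code of your own. Each camera call takes 0.05 s, during which the arm holds its last target. There are 200 camera calls.

## Working session

There is one attempt and no reset: what is moved stays moved. The work goes in short steps, Python scripts to look and compute and a tool call to move; the robot and the scene stay as the last step left them, time stands still between calls to the robot, and variables do not carry over. Pictures are saved under pics/ and viewed, at most 10 in all, crops included, and the job is handed in when it is done.

Besides the shell and the picture viewer there is one more tool, called after "Call:" in YAML: its name, and indented under it one key for each argument. step_arm: Moves the arm, as the interface text tells. Its arguments: {"type":"object","properties":{"deltas":{"type":"array","items":{"type":"array","items":{"type":"array","items":{"type":"number"}}}}},"required":["deltas"]}

```bash
mkdir -p pics
python3 - <<'E'
from station import manip
import cv2,numpy as np
ims={n:manip.get_image(n) for n in("top","side")}
for n,i in ims.items():
    np.savez(n+"0.npz",**i); cv2.imwrite(f"pics/{n}0.png",i["frame"][:,:,::-1]); print(n,i["T"].round(3).tolist(),i["intrinsics"].tolist())
o=manip.get_obs();print(o)
E
```

```text
top [[-0.023, -0.983, 0.181, 283.258], [-0.999, 0.019, -0.026, 16.459], [0.023, -0.182, -0.983, 1546.381], [0.0, 0.0, 0.0, 1.0]] [[517.447282832728, 0.0, 277.9393879633998], [0.0, 517.447282832728, 216.68443033742346], [0.0, 0.0, 1.0]]
side [[-1.0, -0.005, -0.011, 562.357], [0.005, 0.679, -0.734, 864.744], [0.011, -0.734, -0.679, 911.978], [0.0, 0.0, 0.0, 1.0]] [[402.87714127936925, 0.0, 281.3311794466523], [0.0, 402.87714127936925, 205.73527996503248], [0.0, 0.0, 1.0]]
{'clock': 0.1, 'q': array([ 1.25700940e+00,  3.20249311e-01,  1.56556262e+00, -2.84466886e-05,
        1.25739655e+00, -1.99954356e-02]), 'joint_vel': array([-0.00011047, -0.00074599, -0.00264595, -0.00080277, -0.0005897 ,
       -0.00185903]), 'joint_efforts': array([-2.73782316e-04, -4.13326943e+01, -2.32505947e+01,  7.27025885e-02,
        4.22570820e-02, -6.58298700e-05]), 'eef_pos': array([166.37552346, 549.92873498, 213.18992651]), 'eef_rot': array([-4.59779506e-01, -3.10752024e+00,  2.50973955e-03]), 'contact_force': array([ 0.33318329, -0.57111922, -1.01324511]), 'torque': array([-0.05176684, -0.00623598, -0.01442925]), 'gripper_force': 0.0, 'gripper_width': 0.999620367510373}
```

View pics/top0.png

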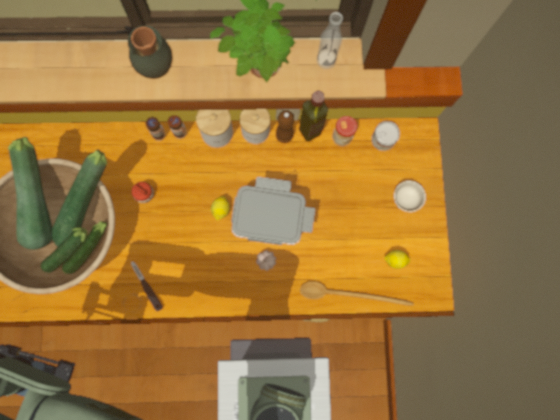

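View pics/side0.png

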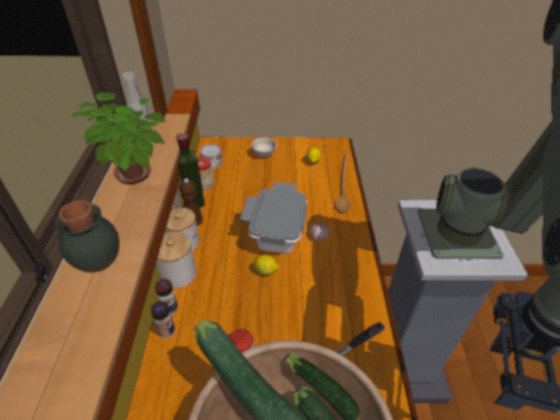

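The top view shows the dish at about (270,215). The raised clips are at (272,186), the world +x side, and (308,218), the world -y side, so yaw is about π. The garlic (265,260) and one lemon (221,208) sit by the shut sides. Next I fit the dish pose from depth.

```bash
cat > h.py <<'E'
import numpy as np,cv2
def cloud(i):
    z=i["z_map"];v,u=np.indices(z.shape);K=i["intrinsics"]
    p=np.stack([(u-K[0,2])/K[0,0]*z,(v-K[1,2])/K[1,1]*z,z],-1)
    w=p@i["T"][:3,:3].T+i["T"][:3,3];w[z==0]=np.nan
    return w
E
python3 - <<'E'
import numpy as np,cv2
from h import cloud
for n in("top","side"):
    i=np.load(n+"0.npz");w=cloud(i);f=i["frame"].astype(int)
    c=w[215,270] if n=="top" else w[215,278]; print(n,"lid",c.round(1))
    d=np.hypot(w[...,0]-c[0],w[...,1]-c[1])
    grey=(f.max(-1)-f.min(-1)<45)
    m=(d<150)&(w[...,2]>60)&(w[...,2]<150)&grey
    n_,lab=cv2.connectedComponents(m.astype(np.uint8)); l=lab[215,270 if n=="top" else 278]; m=lab==l
    P=w[m];print("n",m.sum())
    L=P[(abs(P[:,2]-97)<7)]
    r=cv2.minAreaRect(L[:,:2].astype(np.float32));print("lid rect",r)
    print("ext",P.min(0).round(1),P.max(0).round(1))
    # profile along rays through clip regions
    for s,ax in (("+x",0),("-y",1)):
        o=1-ax; Q=P[abs(P[:,o]-c[o])<25]; sg=1 if ax==0 else -1
        t=sg*(Q[:,ax]-c[ax]); k=t>40
        for b in range(40,140,6):
            q=Q[(t>=b)&(t<b+6)]
            if len(q):print(s,b,len(q),q[:,2].mean().round(1),q[:,2].max().round(1))
    if n=="top":
        # surroundings near paths
        for a in range(40,150,8):
            M=(w[...,0]>c[0]+a)&(w[...,0]<c[0]+a+8)&(abs(w[...,1]-c[1])<130); print("x+",a,np.nanmax(w[...,2][M]).round(0))
E
```

```text
top lid [5.554e+02 1.000e-01 1.010e+02]
n 4090
lid rect ((570.5525512695312, -10.33575439453125), (227.73861694335938, 182.45030212402344), 80.18794250488281)
ext [ 475.2 -125.8   76.1] [666.5 108.6 110.2]
+x 40 35 99.1 104.9
+x 46 36 99.2 105.6
+x 52 41 98.8 103.8
+x 58 31 100.2 106.4
+x 64 35 97.6 105.4
+x 70 36 95.8 100.5
+x 76 38 96.1 105.1
+x 82 38 96.0 102.6
+x 88 37 97.8 104.8
+x 94 32 97.6 103.8
+x 100 35 97.3 103.3
+x 106 21 97.5 102.3
-y 40 41 99.1 105.5
-y 46 36 100.2 105.4
-y 52 36 99.9 105.5
-y 58 34 99.3 104.6
-y 64 34 98.8 106.2
-y 70 33 99.4 105.9
-y 76 36 98.0 103.2
-y 82 35 96.4 102.6
-y 88 42 95.5 107.1
-y 94 37 95.5 107.8
-y 100 38 97.2 105.0
-y 106 33 98.6 104.8
-y 112 35 98.4 105.4
-y 118 24 99.9 105.2
-y 124 1 100.4 100.4
x+ 40 106.0
x+ 48 108.0
x+ 56 106.0
x+ 64 106.0
x+ 72 106.0
x+ 80 105.0
x+ 88 105.0
x+ 96 107.0
x+ 104 105.0
x+ 112 100.0
x+ 120 7.0
x+ 128 10.0
x+ 136 10.0
x+ 144 11.0
side lid [559.3  26.  100.3]
n 3020
lid rect ((568.7802124023438, -7.915435791015625), (233.99610900878906, 181.45184326171875), 80.09793853759766)
ext [ 476.9 -122.2   63.8] [666.5 114.8 105.1]
+x 40 28 99.8 101.9
+x 46 27 99.8 102.5
+x 52 26 99.6 103.8
+x 58 23 99.4 103.6
+x 64 20 97.1 101.2
+x 70 25 95.5 98.3
+x 76 28 95.7 99.8
+x 82 21 96.6 99.3
+x 88 21 96.7 100.6
+x 94 20 97.4 99.5
+x 100 17 98.5 102.5
+x 106 4 99.1 101.2
-y 40 20 99.7 102.1
-y 46 25 100.1 101.8
-y 52 21 99.4 101.3
-y 58 21 99.9 102.4
-y 64 21 99.8 102.2
-y 70 28 99.5 103.3
-y 76 18 100.3 102.4
-y 82 24 99.8 102.9
-y 88 24 99.9 102.7
-y 94 17 99.8 103.3
-y 100 24 100.0 103.7
-y 106 13 98.9 101.0
-y 112 18 96.2 99.7
-y 118 16 96.8 100.5
-y 124 23 97.0 100.1
-y 130 17 98.4 102.8
-y 136 20 99.1 102.2
```

```bash
cat > fit.py <<'E'
import numpy as np
from scipy.optimize import minimize
from h import cloud
def fit(ims,cl=(26,26),x0=(560,-3,3.3)):
    P=[];M=[]
    for i in ims:
        w=cloud(i);f=i["frame"].astype(int);d=np.hypot(w[...,0]-560,w[...,1])
        P.append(w[(d<150)&(w[...,2]>84)&(w[...,2]<112)&(f.max(-1)-f.min(-1)<60)][:,:2])
    P=np.vstack(P)
    H,_,_=np.histogram2d(P[:,0],P[:,1],bins=[np.arange(410,713,3),np.arange(-150,153,3)])
    import cv2
    H=cv2.morphologyEx((H>0).astype(np.uint8),cv2.MORPH_CLOSE,np.ones((3,3)))
    H=cv2.morphologyEx(H,cv2.MORPH_OPEN,np.ones((3,3)))
    X,Y=np.meshgrid(np.arange(411.5,711,3),np.arange(-148.5,151,3),indexing="ij")
    def cost(p):
        c,s=np.cos(p[2]),np.sin(p[2]);x=c*(X-p[0])+s*(Y-p[1]);y=-s*(X-p[0])+c*(Y-p[1])
        b=lambda a,q,e,g:1/(1+np.exp(np.clip(-np.minimum(np.minimum(x-a,q-x),np.minimum(y-e,g-y))/1.2,-50,50)))
        S=np.maximum(b(-76,76,-101,101),np.maximum(b(-72-p[3],0,-50,50),b(-36,36,0,97+p[4])))
        return ((S-H)**2).sum()
    best=min((minimize(cost,[x0[0],x0[1],a,*cl],method="Nelder-Mead",options=dict(maxiter=3000)) for a in (x0[2]-.35,x0[2]-.15,x0[2],x0[2]+.15)),key=lambda r:r.fun)
    return best.x,best.fun,H.sum()
E
python3 - <<'E'
import numpy as np
from fit import fit
a,b=[dict(np.load(n+"0.npz")) for n in("top","side")]
for s in ([a],[b],[a,b]):print([np.round(v,3) for v in fit(s)])
E
```

```text
[array([558.61 ,   6.178,   2.985,  32.89 ,  30.55 ]), np.float64(168.544), np.uint64(3779)]
[array([557.937,   8.942,   2.98 ,  31.82 ,  33.207]), np.float64(177.74), np.uint64(3809)]
[array([558.042,   8.237,   2.985,  33.917,  33.329]), np.float64(158.327), np.uint64(3872)]
```

Run:
```python
import numpy as np
from h import cloud
w=np.vstack([cloud(np.load(n+"0.npz")).reshape(-1,3) for n in("top","side")])
for y in range(-280,220,20):
    print(y,[int(np.nan_to_num(w[:,2][(w[:,0]>=x)&(w[:,0]<x+20)&(w[:,1]>=y)&(w[:,1]<y+20)].max(initial=-1))) for x in range(640,800,20)])
```

```text
-280 [7, 8, 7, 8, 12, 6, 6, 7]
-260 [6, 9, 8, 5, 6, 8, 6, 103]
-240 [7, 10, 10, 8, 7, 9, 6, 105]
-220 [5, 9, 6, 7, 9, 11, 6, 106]
-200 [7, 7, 7, 7, 6, 8, 12, 7]
-180 [7, 9, 7, 9, 4, 8, 13, 8]
-160 [6, 6, 6, 11, 15, 8, 7, 8]
-140 [8, 7, 9, 6, 6, 7, 6, 10]
-120 [6, 6, 8, 9, 9, 7, 11, 6]
-100 [6, 8, 7, 7, 8, 10, 9, 8]
-80 [95, 12, 9, 5, 7, 8, 10, 6]
-60 [103, 5, 9, 7, 8, 10, 7, 15]
-40 [107, 3, 7, 7, 7, 6, 14, 9]
-20 [104, 102, 7, 7, 6, 6, 7, 5]
0 [104, 102, 7, 10, 8, 6, 10, 6]
20 [104, 104, 5, 7, 7, 7, 8, 91]
40 [98, 101, 6, 8, 10, 6, 5, 101]
60 [99, 6, 6, 7, 9, 8, 6, 8]
80 [94, 7, 6, 5, 9, 11, 7, 7]
100 [8, 6, 7, 8, 7, 10, 7, 8]
120 [9, 10, 7, 7, 6, 8, 9, 123]
140 [8, 5, 8, 8, 9, 6, 9, 126]
160 [10, 8, 7, 10, 10, 6, 11, 126]
180 [10, 8, 9, 7, 6, 7, 7, 125]
200 [6, 8, 11, 8, 8, 7, 9, 10]
```

Call:
step_arm:
  deltas:
    - [[3,-3,0,0,0,0.07,1],[4,-4,0,0,0,0.066,1],[2.9,-2.9,0,0,0,0,1],[2.9,-2.9,0,0,0,0,1],[2.9,-2.9,0,0,0,0,1]]

```text
clock: 0.52
eef_pos: [313.2, 402.8, 213.6]
eef_rot: [-0.246, -3.132, 0.001]
contact_force: [-0.1, 0.5, -0.0]
gripper_width: 0.669
gripper_force: 0.0
```

Call:
step_arm:
  deltas:
    - [[2.6,-3.1,0,0,0,0,1],[2.6,-3.1,0,0,0,0,1],[2.6,-3.1,0,0,0,0,1],[2.6,-3.1,0,0,0,0,1],[2.6,-3.1,0,0,0,0,1]]

```text
clock: 0.93
eef_pos: [443.1, 247.6, 213.7]
eef_rot: [-0.248, -3.131, 0.0]
contact_force: [1.7, 0.6, 0.8]
gripper_width: 0.303
gripper_force: 0.0
```

Call:
step_arm:
  deltas:
    - [[2.6,-3.1,0,0,0,0,1],[2.6,-3.1,0,0,0,0,1],[2.6,-3.1,0,0,0,0,1],[2.6,-3.1,0,0,0,0,1],[2.6,-3.1,0,0,0,0,1]]

```text
clock: 1.35
eef_pos: [573.2, 92.6, 213.6]
eef_rot: [-0.248, -3.131, -0.0]
contact_force: [0.7, 0.4, 0.1]
gripper_width: 0.004
gripper_force: 0.0
```

Call:
step_arm:
  deltas:
    - [[2.6,-3.1,0,0,0,0,1],[2.6,-3.1,0,0,0,0,1],[0,0,-3,0,0,0,1],[0,0,-3,0,0,0,1],[0,0,0,0,0,0,1]]

```text
clock: 1.77
eef_pos: [620.6, 31.4, 147.3]
eef_rot: [-0.249, -3.119, 0.002]
contact_force: [-1.7, 0.0, -0.6]
gripper_width: 0.005
gripper_force: 0.0
```

Call:
step_arm:
  deltas:
    - [[1.4,-1.35,0,0,0,0,1],[1.4,-1.35,0,0,0,0,1],[1.3,-1.3,0,0,0,0,1],[0,0,0,0,0,0,1],[0,0,0,0,0,0,1]]

```text
clock: 2.18
eef_pos: [665.7, -7.5, 154.7]
eef_rot: [0.248, 3.132, 0.001]
contact_force: [-0.7, 0.2, -0.3]
gripper_width: -0.002
gripper_force: 0.0
```

Run:
```python
from station import manip
import cv2
print(manip.get_obs())
a=[manip.get_image(n)["frame"] for n in("side","wrist")]
c=cv2.resize(a[0][140:290,170:370],(560,420),interpolation=cv2.INTER_CUBIC)
import numpy as np
cv2.imwrite("pics/p1.png",cv2.resize(np.hstack([c,a[1]]),(800,300))[:,:,::-1])
```

```text
{'clock': 2.1833, 'q': array([-2.87824365e-02,  4.99852308e-01,  1.42797653e+00,  4.59925898e-04,
        1.21351561e+00, -1.44136619e+00]), 'joint_vel': array([ 0.01509255, -0.01393685,  0.02978913,  0.00692413,  0.00143019,
        0.00130522]), 'joint_efforts': array([-8.10428504e-01, -4.96912909e+01, -2.32635534e+01, -1.21254595e-01,
       -1.78706436e-02, -2.02293007e-02]), 'eef_pos': array([665.6859635 ,  -7.51590085, 154.68286938]), 'eef_rot': array([2.48494495e-01, 3.13152249e+00, 6.95564381e-04]), 'contact_force': array([-0.73553629,  0.2046985 , -0.32256925]), 'torque': array([ 0.00487597,  0.00158544, -0.00530603]), 'gripper_force': 0.0, 'gripper_width': -0.001551490504100334}
```

View pics/p1.png

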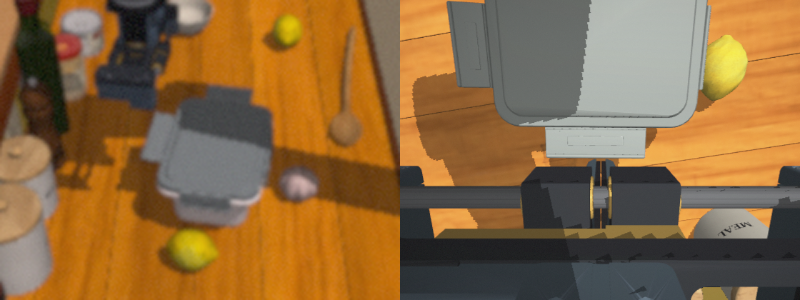

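The wrist view shows clip_a at (597,143) directly ahead of the fingertips at (602,170), square with the dish. I'll shift in slightly and descend.

Call:
step_arm:
  deltas:
    - [[-0.5,0,-1.5,0,0,0,1],[0,0,-1.5,0,0,0,1],[0,0,-1,0,0,0,1],[0,0,-1,0,0,0,1],[0,0,0,0,0,0,1]]

```text
clock: 2.7
eef_pos: [658.9, -7.0, 102.0]
eef_rot: [-0.246, -3.128, 0.0]
contact_force: [-0.9, 0.1, 0.5]
gripper_width: 0.004
gripper_force: 0.0
```

Call:
step_arm:
  deltas:
    - [[0,0,-1,0,0,0,1],[0,0,-1,0,0,0,1],[0,0,-1,0,0,0,1],[0,0,0,0,0,0,1],[0,0,0,0,0,0,1]]

```text
clock: 3.12
eef_pos: [660.3, -7.6, 73.1]
eef_rot: [-0.248, -3.131, -0.0]
contact_force: [-0.3, 0.3, -0.3]
gripper_width: 0.005
gripper_force: 0.3
```

Run:
```python
from station import manip
import cv2
import numpy as np
a=[manip.get_image(n)["frame"] for n in("side","wrist")]
c=cv2.resize(a[0][140:290,170:370],(560,420),interpolation=cv2.INTER_CUBIC)
cv2.imwrite("pics/p2.png",cv2.resize(np.hstack([c,a[1]]),(800,300))[:,:,::-1])
```

```text
(no output)
```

View pics/p2.png

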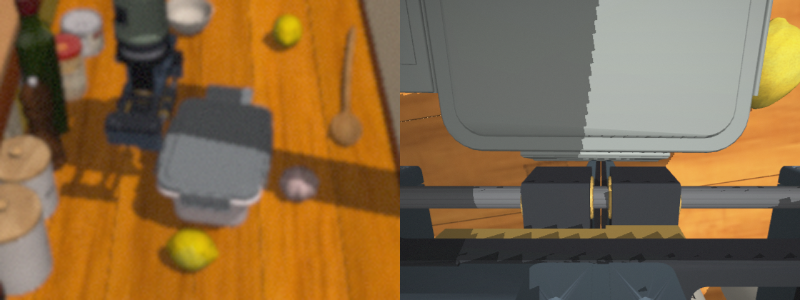

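Clip_a is folded down in front of the fingers at (597,155). I'll go a little lower, then push inward.

Call:
step_arm:
  deltas:
    - [[0,0,-0.6,0,0,0,1],[0,0,-0.6,0,0,0,1],[-0.3,0.05,0,0,0,0,1],[-0.2,0.03,0,0,0,0,1],[0,0,0,0,0,0,1]]

```text
clock: 3.63
eef_pos: [655.7, -6.8, 62.1]
eef_rot: [0.247, 3.13, 0.0]
contact_force: [2.5, -0.4, -1.3]
gripper_width: 0.002
gripper_force: 1.2
```

Call:
step_arm:
  deltas:
    - [[-0.2,0.03,0,0,0,0,1],[0,0,0,0,0,0,1]]

```text
clock: 3.8
eef_pos: [655.4, -6.7, 62.4]
eef_rot: [0.247, 3.127, -0.0]
contact_force: [6.1, -1.2, -2.8]
gripper_width: 0.007
gripper_force: 3.1
```

Call:
step_arm:
  deltas:
    - [[-0.2,0.03,0,0,0,0,1],[0,0,0,0,0,0,1]]

```text
clock: 3.97
eef_pos: [655.0, -6.6, 62.8]
eef_rot: [0.247, 3.123, -0.0]
contact_force: [9.5, -1.6, -4.3]
gripper_width: 0.003
gripper_force: 4.4
```

Call:
step_arm:
  deltas:
    - [[-0.15,0.02,0,0,0,0,1],[0,0,0,0,0,0,1]]

```text
clock: 4.13
eef_pos: [654.6, -6.5, 63.3]
eef_rot: [0.246, 3.121, -0.0]
contact_force: [9.7, -2.0, -1.7]
gripper_width: 0.007
gripper_force: 5.2
```

Run:
```python
from station import manip
import cv2
import numpy as np
o=manip.get_obs();print(o["contact_force"],o["torque"],o["eef_pos"])
im=manip.get_image("wrist");f=im["frame"]
from h import cloud
cv2.imwrite("pics/p3.png",cv2.resize(f[120:300,80:480],(800,360),interpolation=cv2.INTER_CUBIC)[:,:,::-1])
from fit import fit
t=manip.get_image("side");w=cloud(t)
print(fit([t],(5,30)))
```

```text
[ 9.72780645 -2.02413119 -1.7322499 ] [-0.3686953  -1.94801451  0.00537155] [654.61775797  -6.54387055  63.26783963]
(array([ 5.56855063e+02,  1.01197928e+01,  2.99837970e+00, -5.18470991e-01,
        3.28136483e+01]), np.float64(215.32509947499653), np.uint64(3432))
```

View pics/p3.png

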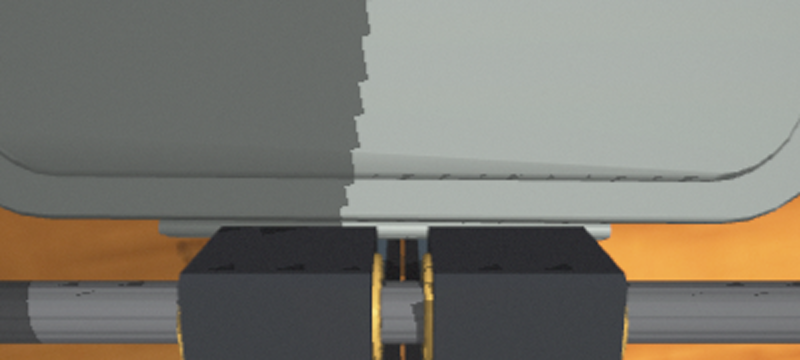

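Call:
step_arm:
  deltas:
    - [[-0.1,0.015,0,0,0,0,1],[0,0,0,0,0,0,1]]

```text
clock: 4.4
eef_pos: [654.3, -6.5, 63.6]
eef_rot: [0.246, 3.119, -0.0]
contact_force: [11.9, -1.7, -2.1]
gripper_width: 0.003
gripper_force: 5.7
```

Call:
step_arm:
  deltas:
    - [[-0.1,0.015,0,0,0,0,1],[0,0,0,0,0,0,1]]

```text
clock: 4.57
eef_pos: [654.1, -6.5, 64.0]
eef_rot: [0.246, 3.117, -0.0]
contact_force: [12.6, -2.3, -1.2]
gripper_width: 0.008
gripper_force: 6.2
```

Call:
step_arm:
  deltas:
    - [[0.8,-0.12,0,0.016,0.099,0,1],[0.1,-0.02,0,0.016,0.099,0,1],[0,0,0,0,0,0,1],[0,0,0,0,0,0,1]]

```text
clock: 4.9
eef_pos: [656.5, -7.2, 60.4]
eef_rot: [-0.232, -2.93, -0.024]
contact_force: [0.5, -0.7, -1.1]
gripper_width: 0.005
gripper_force: 0.8
```

Call:
step_arm:
  deltas:
    - [[-0.3,0.05,0,0,0,0,1],[0,0,0,0,0,0,1]]

```text
clock: 5.07
eef_pos: [654.6, -6.8, 62.1]
eef_rot: [-0.232, -2.938, -0.023]
contact_force: [4.6, -0.1, -1.7]
gripper_width: -0.0
gripper_force: 2.4
```

Call:
step_arm:
  deltas:
    - [[-0.2,0.03,0,0,0,0,1],[0,0,0,0,0,0,1]]

```text
clock: 5.23
eef_pos: [653.9, -6.6, 63.2]
eef_rot: [-0.232, -2.942, -0.023]
contact_force: [6.6, -1.9, -0.4]
gripper_width: 0.009
gripper_force: 2.9
```

Call:
step_arm:
  deltas:
    - [[-0.2,0.03,0,0,0,0,1],[0,0,0,0,0,0,1]]

```text
clock: 5.4
eef_pos: [653.5, -6.5, 63.6]
eef_rot: [-0.232, -2.946, -0.023]
contact_force: [9.7, -1.5, -2.8]
gripper_width: 0.007
gripper_force: 4.6
```

Call:
step_arm:
  deltas:
    - [[-0.2,0.03,-0.1,0,0,0,1],[0,0,0,0,0,0,1]]

```text
clock: 5.57
eef_pos: [653.5, -6.5, 63.2]
eef_rot: [-0.233, -2.951, -0.023]
contact_force: [13.7, -2.8, 0.2]
gripper_width: 0.001
gripper_force: 6.0
```

Call:
step_arm:
  deltas:
    - [[-0.2,0.03,-0.1,0,0,0,1],[0,0,0,0,0,0,1]]

```text
clock: 5.73
eef_pos: [653.3, -6.5, 62.9]
eef_rot: [-0.233, -2.955, -0.023]
contact_force: [15.1, -3.6, 0.7]
gripper_width: 0.005
gripper_force: 7.1
```

Run:
```python
from station import manip
import cv2
import numpy as np
o=manip.get_obs();print(o["contact_force"],o["torque"],o["eef_pos"])
f=manip.get_image("wrist")["frame"]
cv2.imwrite("pics/p4.png",cv2.resize(f,(800,600),interpolation=cv2.INTER_CUBIC)[:,:,::-1])
```

```text
[15.11705891 -3.56872081  0.66243065] [-0.57886384 -2.85710635  0.05340025] [653.28991935  -6.45403911  62.89482901]
```

View pics/p4.png

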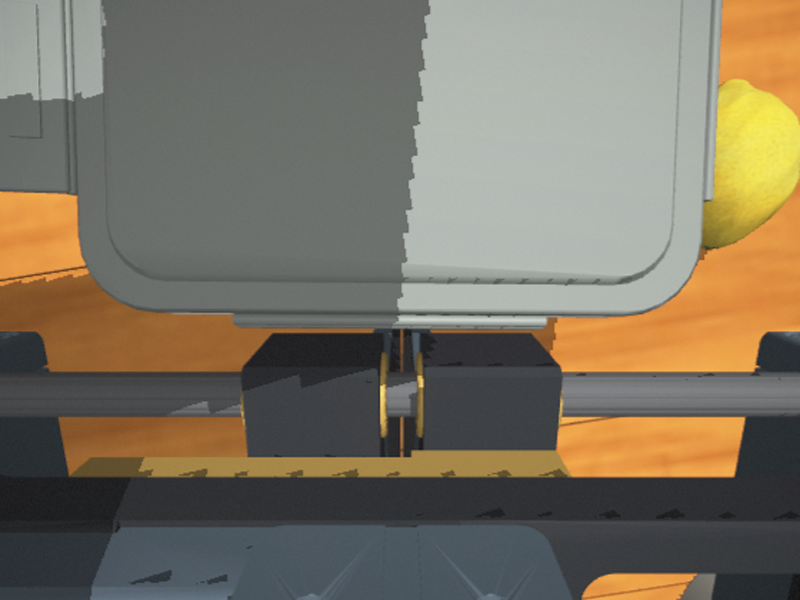

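Stiffness is high and nothing is moving, so clip_a has probably already clicked. I'll back off and check.

Call:
step_arm:
  deltas:
    - [[1.5,-0.23,0,0,0,0,1],[2.0,-0.3,1,-0.016,-0.099,0,1],[0,0,3,-0.016,-0.099,0,1],[0,0,4,0,0,0,1],[0,0,3,0,0,0,1]]

```text
clock: 6.2
eef_pos: [676.9, -10.0, 171.9]
eef_rot: [-0.246, -3.13, -0.0]
contact_force: [1.1, 0.1, 0.0]
gripper_width: 0.004
gripper_force: 0.0
```

Run:
```python
from station import manip
import cv2
import numpy as np
a=manip.get_image("wrist");s=manip.get_image("side");t=manip.get_image("top")
from fit import fit
from h import cloud
for q in ([s],[t]): print(fit(q,(5,30)))
cv2.imwrite("pics/p5.png",cv2.resize(a["frame"],(800,600))[:,:,::-1])
w=cloud(a);x=(w[...,0]-558)*.988-(w[...,1]-7.5)*.156; yy=(w[...,0]-558)*.156+(w[...,1]-7.5)*.988
for z in range(50,110,5):
    m=(w[...,2]>=z)&(w[...,2]<z+5)&(abs(yy)<45)&(x>40)&(x<115);print(z,m.sum(),np.percentile(x[m],[5,50,95]).round(1) if m.sum() else "")
```

```text
(array([558.29930354,   9.01231547,   2.98786132,   5.95305014,
        32.45394023]), np.float64(174.228237460794), np.uint64(3499))
(array([560.54540603,   6.86242469,   2.99384831, -89.86822477,
        31.20696777]), np.float64(2754.9966238000734), np.uint64(820))
50 0 
55 0 
60 0 
65 0 
70 0 
75 0 
80 11 [81.7 81.8 81.9]
85 12 [80.4 81.2 81.3]
90 1969 [66.7 74.1 80.3]
95 5084 [41.4 53.9 69.7]
100 16 [42.1 52.1 63.7]
105 0
```

View pics/p5.png

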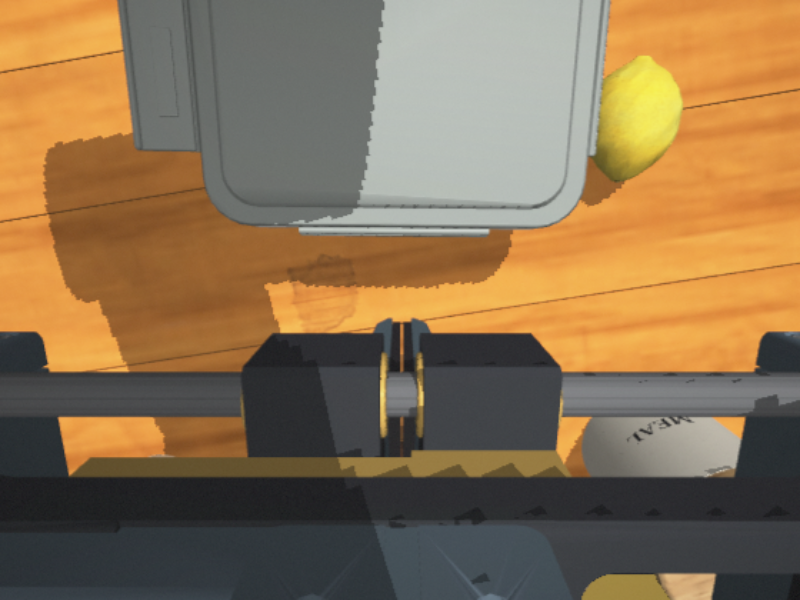

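Clip_a hangs straight at (393,230) with nothing touching it, so it is locked, and the dish hasn't moved. Now clip_b.

Call:
step_arm:
  deltas:
    - [[-2.8,-2.2,0,0,0,0,1],[-2.8,-2.2,0,0,0,0,1],[-2.8,-2.2,0,0,0,0,1],[-2.8,-2.2,0,0,0,0,1],[-2.8,-2.2,0,0,0,0,1]]

```text
clock: 6.77
eef_pos: [537.1, -120.6, 168.2]
eef_rot: [-0.246, -3.128, -0.001]
contact_force: [0.5, -0.6, 0.6]
gripper_width: 0.006
gripper_force: 0.0
```

Call:
step_arm:
  deltas:
    - [[0,0,-2,0,0,0,1],[0,0,0,0,0,0,1],[0,0,0,0,0,0,1]]

```text
clock: 7.02
eef_pos: [538.8, -120.1, 148.5]
eef_rot: [-0.248, -3.128, -0.002]
contact_force: [0.9, 0.6, -0.2]
gripper_width: 0.001
gripper_force: 0.0
```

Call:
step_arm:
  deltas:
    - [[0,0,-2,0,0,0,1],[0,0,-2,0,0,0,1],[0,0,-1,0,0,0,1],[0,0,0,0,0,0,1],[0,0,0,0,0,0,1]]

```text
clock: 7.43
eef_pos: [541.3, -120.1, 99.9]
eef_rot: [-0.246, -3.131, -0.0]
contact_force: [0.5, -0.4, -0.0]
gripper_width: 0.005
gripper_force: 0.0
```

Call:
step_arm:
  deltas:
    - [[0,0,-1,0,0,0,1],[0,0,-1,0,0,0,1],[0,0,-1,0,0,0,1],[0,0,-0.8,0,0,0,1],[0,0,0,0,0,0,1]]

```text
clock: 7.85
eef_pos: [539.7, -120.7, 59.9]
eef_rot: [-0.247, -3.128, 0.0]
contact_force: [-1.5, -0.7, -2.1]
gripper_width: 0.004
gripper_force: 0.7
```

Run:
```python
from station import manip
import cv2
import numpy as np
o=manip.get_obs();print(o["contact_force"],o["torque"],o["eef_pos"])
a=manip.get_image("wrist")
cv2.imwrite("pics/p6.png",cv2.resize(a["frame"],(800,600))[:,:,::-1])
```

```text
[-1.5252129  -0.70253064 -2.05707138] [-0.28297428  0.0366204  -0.03245674] [ 539.66422881 -120.70712546   59.91481792]
```

View pics/p6.png

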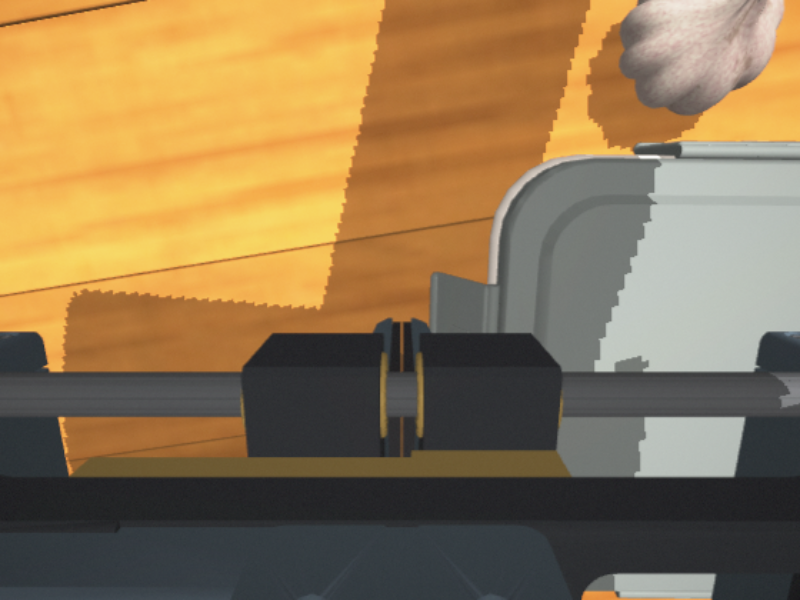

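Clip_b is folded part way, seen at (460,305) against the fingers. I'll push along (0.156, 0.988).

Call:
step_arm:
  deltas:
    - [[0.05,0.3,0,0,0,0,1],[0.05,0.3,0,0,0,0,1],[0,0,0,0,0,0,1]]

```text
clock: 8.15
eef_pos: [540.7, -116.5, 61.3]
eef_rot: [-0.245, -3.13, 0.006]
contact_force: [-2.2, -8.9, -4.2]
gripper_width: 0.005
gripper_force: 3.9
```

Call:
step_arm:
  deltas:
    - [[0.05,0.3,0,0,0,0,1],[0,0,0,0,0,0,1]]

```text
clock: 8.32
eef_pos: [541.3, -113.4, 61.3]
eef_rot: [-0.245, -3.13, 0.005]
contact_force: [-1.4, -8.4, -4.1]
gripper_width: 0.004
gripper_force: 3.7
```

Call:
step_arm:
  deltas:
    - [[0.03,0.2,0,0,0,0,1],[0,0,0,0,0,0,1]]

```text
clock: 8.48
eef_pos: [542.0, -110.6, 61.6]
eef_rot: [-0.247, -3.13, 0.002]
contact_force: [-0.6, -3.0, 1.1]
gripper_width: 0.006
gripper_force: 1.2
```

Call:
step_arm:
  deltas:
    - [[0.03,0.2,0,0,0,0,1],[0,0,0,0,0,0,1]]

```text
clock: 8.65
eef_pos: [542.8, -107.9, 62.1]
eef_rot: [-0.247, -3.131, 0.001]
contact_force: [-1.5, -4.8, -1.5]
gripper_width: 0.008
gripper_force: 2.0
```

Call:
step_arm:
  deltas:
    - [[0.03,0.2,0,0,0,0,1],[0,0,0,0,0,0,1]]

```text
clock: 8.82
eef_pos: [542.8, -107.8, 62.2]
eef_rot: [-0.244, -3.131, 0.007]
contact_force: [-2.5, -11.4, -0.3]
gripper_width: 0.006
gripper_force: 5.7
```

Call:
step_arm:
  deltas:
    - [[0.02,0.1,0,0,0,0,1],[0,0,0,0,0,0,1]]

```text
clock: 8.98
eef_pos: [542.8, -107.7, 62.3]
eef_rot: [-0.244, -3.131, 0.009]
contact_force: [-3.4, -13.5, 0.5]
gripper_width: 0.005
gripper_force: 7.2
```

Force dropped from 9 N to 3 N, then the finger hit a hard stop, so the clip snapped in. I'll retreat and check.

Call:
step_arm:
  deltas:
    - [[-0.3,-2,0,0,0,0,1],[-0.4,-3,1,0,0,0,1],[-0.4,-2.5,3,0,0,0,1],[0,0,4,0,0,0,1],[0,0,4,0,0,0,1]]

```text
clock: 9.4
eef_pos: [532.0, -179.9, 182.9]
eef_rot: [-0.251, -3.13, -0.003]
contact_force: [1.1, -0.2, -0.3]
gripper_width: 0.002
gripper_force: 0.0
```

Call:
step_arm:
  deltas:
    - [[-3,-2,1,0,0,0,1],[-3,-2,0,0,0,0,1],[-3,-2,0,0,0,0,1],[-3,0,0,0,0,0,1],[0,0,0,0,0,0,1]]

```text
clock: 9.82
eef_pos: [407.9, -238.8, 192.2]
eef_rot: [-0.252, -3.129, -0.003]
contact_force: [-0.4, 0.1, -0.5]
gripper_width: 0.007
gripper_force: 0.0
```

Run:
```python
from station import manip
import cv2
import numpy as np
s=manip.get_image("side");t=manip.get_image("top");w=manip.get_image("wrist")["frame"]
from fit import fit
for q in ([s],[t]): print(fit(q,(5,5)))
c=cv2.resize(s["frame"][130:290,170:370],(500,400),interpolation=cv2.INTER_CUBIC)
d=cv2.resize(t["frame"][150:290,190:330],(400,400),interpolation=cv2.INTER_CUBIC)
cv2.imwrite("pics/p7.png",cv2.resize(np.hstack([c,d]),(800,356))[:,:,::-1])
```

```text
(array([557.35231549,   9.90941849,   2.98815884,   7.06827792,
         5.41351027]), np.float64(170.3332695158523), np.uint64(3314))
(array([558.54983795,   6.56479724,   2.99177598,   8.02590203,
         6.97930444]), np.float64(153.6608502991724), np.uint64(3337))
```

View pics/p7.png

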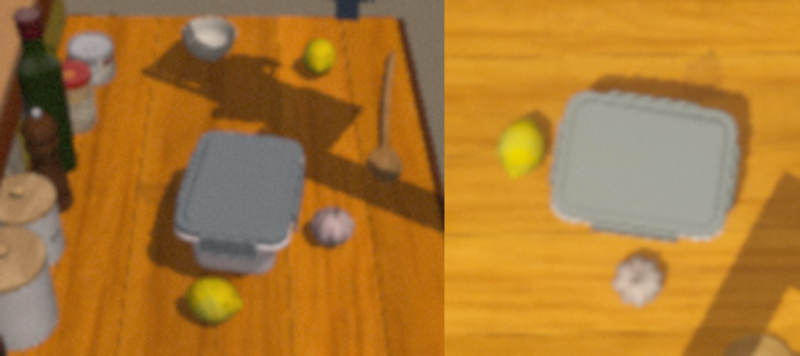

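Both clips lie flat, no clip sticks out on any side of the lid (top view, dish at about (645,165)), and the dish and its neighbours haven't moved. Handing in.

```bash
python3 -c "
from station import manip
print(manip.finish_job())"
```

```text
the job is handed in; nothing more can be done
None
```

I pressed down clip_a and clip_b and handed the job in at about 10 s: in the last pictures no clip sticks out and the dish and the things around it stand where they were, but the hand-in returned no verdict.

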